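# Line the cereal jars up by height on the serving board

### The job

Set the breakfast counter: stand the four lidded cereal jars on the cork mats of the serving board, one to a mat, in order of height, the tallest on the mat at the cutlery-basket end and stepping down to the shortest at the bowls' end. Put each jar down gently, upright and centred, with its foot wholly on its mat, and do not drop or tip any.

Things in the scene. Friction and masses are not known exactly. Their poses are not given: they have to be found in the camera images.
- jar_100_mid (a point): The shortest of four loose lidded glass cereal jars, 100 mm tall, 0.19 to 0.55 kg: foot 68 mm across, body 76 mm, neck 47 mm, round bamboo lid 52 mm across and 22 mm high, fast enough to lift by. This point: on its axis half-way up, 50 mm above the foot; z runs up the axis. Small loose ware under 40 mm high lies among the jars; taller ware stands out to the sides.
- jar_120_mid (a point): The second shortest of four loose lidded glass cereal jars, 120 mm tall, 0.19 to 0.55 kg: foot 68 mm across, body 76 mm, neck 47 mm, round bamboo lid 52 mm across and 22 mm high, fast enough to lift by. This point: on its axis half-way up, 60 mm above the foot; z runs up the axis. Jars start at least 105 mm apart (centres).
- jar_140_mid (a point): The second tallest of four loose lidded glass cereal jars, 140 mm tall, 0.19 to 0.55 kg: foot 68 mm across, body 76 mm, neck 47 mm, round bamboo lid 52 mm across and 22 mm high, fast enough to lift by. This point: on its axis half-way up, 70 mm above the foot; z runs up the axis. Jars start at least 140 mm from the mats' centres.
- jar_160_mid (a point): The tallest of four loose lidded glass cereal jars, 160 mm tall, 0.19 to 0.55 kg: foot 68 mm across, body 76 mm, neck 47 mm, round bamboo lid 52 mm across and 22 mm high, fast enough to lift by. This point: on its axis half-way up, 80 mm above the foot; z runs up the axis. Standing on a mat its top is 181 mm above the counter.
- mat_1: One of four thin round cork mats, 92 mm across and 3 mm thick, fixed in a row about 110 mm apart on an oak serving board (124 x 470 mm, 18 mm high); number 1 of 4 from the robot's right (-y). Origin: centre of its underside, on the board's top; its upper face is 3 mm above. Its y axis runs along the row towards mat 4, its x axis across the row, away from the robot.
- mat_2: One of four thin round cork mats, 92 mm across and 3 mm thick, fixed in a row about 110 mm apart on an oak serving board (124 x 470 mm, 18 mm high); number 2 of 4 from the robot's right (-y). Origin: centre of its underside, on the board's top; its upper face is 3 mm above. Its y axis runs along the row towards mat 4, its x axis across the row, away from the robot.
- mat_3: One of four thin round cork mats, 92 mm across and 3 mm thick, fixed in a row about 110 mm apart on an oak serving board (124 x 470 mm, 18 mm high); number 3 of 4 from the robot's right (-y). Origin: centre of its underside, on the board's top; its upper face is 3 mm above. Its y axis runs along the row towards mat 4, its x axis across the row, away from the robot.
- mat_4: One of four thin round cork mats, 92 mm across and 3 mm thick, fixed in a row about 110 mm apart on an oak serving board (124 x 470 mm, 18 mm high); number 4 of 4 from the robot's right (-y). Origin: centre of its underside, on the board's top; its upper face is 3 mm above. Its y axis runs along the row towards mat 4, its x axis across the row, away from the robot.
- basket: Dark wire-mesh basket of white plastic cutlery, 125 x 115 mm, 85 mm high, handles sticking out to about 145 mm; fixed, just past one end of the board (centre about 160 mm beyond the last mat). A stack of white bowls 71 mm high stands past the other end; which is at which end changes. Origin: centre of its underside on the counter.

How it is judged (in metres and radians):
At the end, for the whole second after the job is handed in: Each jar stands upright (within 0.08 rad) and at rest on its own mat, its axis within 12 mm of the mat's centre and its foot down on the cork, in order of height: the tallest on the mat nearest the cutlery basket, then the second tallest, the second shortest and, at the far end, the shortest (linear speed of each of jar_160, jar_140, jar_120, jar_100 below 0.02 m/s and ((world y of basket above 0 m and horizontal distance between jar_160_mid and mat_4 below 0.012 m and z of jar_160_mid in the frame of mat_4 between 0.077 and 0.089 m and angle between each of jar_160_mid, jar_140_mid, jar_120_mid, jar_100_mid's own z axis and vertical below 0.08 rad and horizontal distance between jar_140_mid and mat_3 below 0.012 m and z of jar_140_mid in the frame of mat_3 between 0.067 and 0.079 m and horizontal distance between jar_120_mid and mat_2 below 0.012 m and z of jar_120_mid in the frame of mat_2 between 0.057 and 0.069 m and horizontal distance between jar_100_mid and mat_1 below 0.012 m and z of jar_100_mid in the frame of mat_1 between 0.047 and 0.059 m) or (world y of basket below 0 m and horizontal distance between jar_160_mid and mat_1 below 0.012 m and z of jar_160_mid in the frame of mat_1 between 0.077 and 0.089 m and angle between each of jar_160_mid, jar_140_mid, jar_120_mid, jar_100_mid's own z axis and vertical below 0.08 rad and horizontal distance between jar_140_mid and mat_2 below 0.012 m and z of jar_140_mid in the frame of mat_2 between 0.067 and 0.079 m and horizontal distance between jar_120_mid and mat_3 below 0.012 m and z of jar_120_mid in the frame of mat_3 between 0.057 and 0.069 m and horizontal distance between jar_100_mid and mat_4 below 0.012 m and z of jar_100_mid in the frame of mat_4 between 0.047 and 0.059 m))); the robot touches nothing.
It fails at once if a jar is tipped over (more than 30 degrees from upright) (angle between any of jar_160_mid, jar_140_mid, jar_120_mid, jar_100_mid's own z axis and vertical above 0.52 rad).
It fails at once if a jar is dropped or thrown (faster than 0.6 m/s, as after a fall of about 20 mm, while out of the gripper) ((linear speed of jar_160 above 0.6 m/s and contact force between the fingers and jar_160 below 0.05 N) or (linear speed of jar_140 above 0.6 m/s and contact force between the fingers and jar_140 below 0.05 N) or (linear speed of jar_120 above 0.6 m/s and contact force between the fingers and jar_120 below 0.05 N) or (linear speed of jar_100 above 0.6 m/s and contact force between the fingers and jar_100 below 0.05 N)).
It also fails if it takes over 128 s, if anything falls off the work surface, if the arm or the gripper's body presses on something with over 40 N, if the wrist force passes 120 N, or if a joint passes its speed limit or range.

### The arm

A 6-joint arm with a two-finger parallel gripper is mounted at the origin on the work surface. World frame = base frame: x ahead of the robot, y to its left, z up, the work surface at z = 0. Lengths are in mm, angles in rad, forces in N, time in s.
With the tool pointing down it reaches from about 275 to 850 mm from the base axis. Payload 5.2 kg.
Tool frame: the origin (TCP) lies at the very end of the fingers, on their centre line; the grasp point (between the pads) lies 19 mm behind it (ctrl.grasp_offset is the distance from the TCP to the grasp point, in mm); z points along the fingers, y is the line along which they close (so a half turn about z gives the same grasp; the last joint's range is limited). The gripper opens to 85 mm and grips with 20 to 120 N. Pads are 22 mm wide; open, the fingers measure 114 mm over their backs; the gripper's body (76 mm by 85 mm) begins 54 mm behind the grasp point. The pads swing forward as they close: fully open they stand 13 mm farther back than shut.
Start: joints at [-1.322, 0.259, 1.535, -0, 1.348, -0.203], TCP at [240.142, -494.809, 195.71] pointing down, gripper open.
Joint ranges: [-3.14, 3.14], [-0.91, 2.08], [0.19, 2.58], [-1.22, 4.36], [0.22, 2.71], [-3.12, 3.12]. Speed limits (rad/s): [2.57, 2.57, 3.14, 3.14, 3.14, 3.14].

### API

Orientations are given as a rotation vector (axis times angle).
In Python, from rig import ctrl gives the robot as it stands.
- The arm moves only by the tool carry_out, never from a script. Its argument "rows" is a list of rows, each a list of 3 entries, a list of its own where there are three numbers: the opening in per cent of the stroke, from 0 (shut) to 100 (fully open), then the shift along the world's x, y, z in m, then the turn about the world's z in degrees. A call has 1 to 8 rows; each row is the pose to reach, as a shift and turn from the pose commanded when the call began; what a row does not reach only later rows make up. A row lasts 1/10 s, in which the tool goes at most 50 mm and 8.59 degrees, less where a joint would pass 70% of its speed; a pose out of reach is approached as far as the arm can. A call with a gripper value outside its range is refused whole. The fingers move at their own pace and stop on an object; the grip force is fixed at half the most. Time passes only in rows, so rows that repeat a pose let the fingers close. It gives the time, the measured TCP pose, the force, the opening and the grip force at its end, in the units of the state.
- ctrl.get_obs(): the state, without advancing time (a new reading comes with each control period).
- ctrl.snapshot(name): name is "scene" or "side" or "wrist"; returns a dict with "pixels" (400x640x3 uint8, blue, green, red), "depth" (400x640 float32, mm along the optical axis (not along the pixel's ray), 0 where there is no reading), "camera_matrix" (3x3 intrinsics, pixels), "k1" (the pictures are not rectified: a ray, as slopes to the right and down, at radius r is drawn at 1 + k1 r^2 times it, then the intrinsics apply), "T" (4x4, takes a point from camera to world coordinates). Camera axes: x right, y up, looking along -z (the intrinsics and any distortion apply to the point x, -y, -z); pixel columns grow to the right and rows downward; lengths in mm; the calibration is good to about 2 mm. A picture is of the moment at which its call begins.
- ctrl.hand_in(): hands the job in; it is judged then, once.
The state is a dict: "t": time; "qpos": joint angles; "qvel": joint speeds; "joint_torque": joint torques, N m; "position": TCP position; "tool_rot": TCP orientation; "contact_force": force on the tool from outside, world axes, zero at the start; "ft_torque": the same for the moment, N m; "grip_width": finger opening in mm; "grasp_force": force on a finger pad.
Only numpy, scipy, OpenCV 4.12 (cv2) and the standard library are available. Lean on these libraries where they do the work, as an engineer would, in place of code of your own. Each camera call takes 0.05 s, during which the arm holds its last target. There are 200 camera calls.

## Working session

There is one attempt and no reset: what is moved stays moved. The work goes in short steps, Python scripts to look and compute and a tool call to move; the robot and the scene stay as the last step left them, time stands still between calls to the robot, and variables do not carry over. Pictures are saved under pics/ and viewed, at most 14 in all, crops included, and the job is handed in when it is done.

Besides the shell and the picture viewer there is one more tool, called after "Request:" as name(argument=value, ...) on one line, values as JSON. carry_out: Moves the arm, as the interface text tells. Its arguments: {"type":"object","properties":{"rows":{"type":"array"}},"required":["rows"]}

```bash
mkdir -p pics; cat > h.py <<'E'
import numpy as np, cv2
from rig import ctrl
def snap(n):
    s=ctrl.snapshot(n); s['T']=np.array(s['T']); s['K']=np.array(s['camera_matrix']); return s
def rays(s,uv):
    uv=np.atleast_2d(np.float64(uv)); K=s['K']
    d=np.c_[(uv[:,0]-K[0,2])/K[0,0],(uv[:,1]-K[1,2])/K[1,1]]
    x=d.copy()
    for _ in range(20): x=d/(1+s['k1']*(x**2).sum(1,keepdims=True))
    return np.c_[x[:,0],-x[:,1],-np.ones(len(x))]
def onplane(s,uv,z):
    r=rays(s,uv)@s['T'][:3,:3].T; o=s['T'][:3,3]
    return o+r*((z-o[2])/r[:,2])[:,None]
def cloud(s):
    v,u=np.mgrid[:400,:640]; r=rays(s,np.c_[u.ravel(),v.ravel()])
    p=r*s['depth'].reshape(-1,1); w=p@s['T'][:3,:3].T+s['T'][:3,3]
    w[s['depth'].ravel()==0]=np.nan
    return w.reshape(400,640,3)
E
python3 - <<'E'
from h import *
for n in ['scene','side']:
    s=snap(n); cv2.imwrite(f'pics/{n}0.png',s['pixels']); np.savez(f'{n}0.npz',**{k:np.array(v) for k,v in s.items()})
    print(n,s['T'].round(2).tolist(),s['K'].tolist(),s['k1'])
E
```

```text
scene [[-0.72, -0.55, 0.42, 969.58], [0.69, -0.57, 0.44, 489.79], [-0.01, 0.61, 0.79, 945.68], [0.0, 0.0, 0.0, 1.0]] [[391.35112610421726, 0.0, 323.41590948607507], [0.0, 391.35112610421726, 200.87628046327242], [0.0, 0.0, 1.0]] -0.08194547659112549
side [[-0.99, 0.12, -0.09, 436.03], [-0.15, -0.67, 0.73, 821.82], [0.02, 0.73, 0.68, 839.24], [0.0, 0.0, 0.0, 1.0]] [[416.40297362022307, 0.0, 319.9519898962105], [0.0, 416.40297362022307, 212.8645772659623], [0.0, 0.0, 1.0]] -0.024117541693883596
```

View pics/scene0.png

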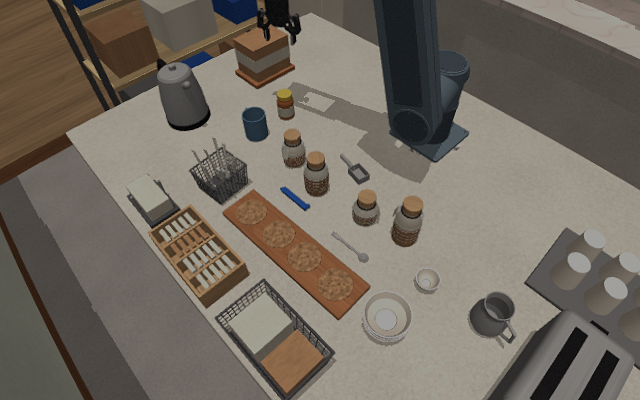

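View pics/side0.png

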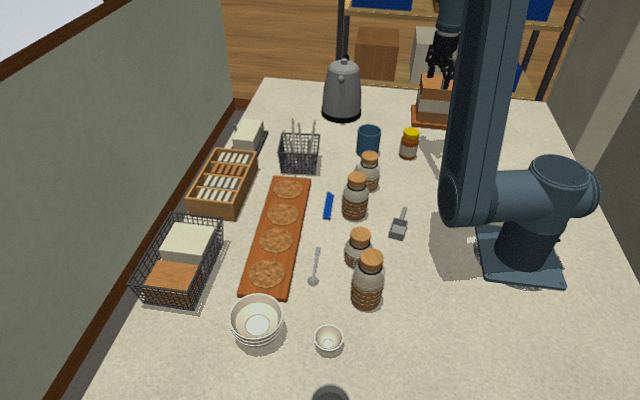

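The scene picture shows jar lids at (292,136), (316,160), (367,199) and (411,206), and mats at (251,210), (278,234), (304,256) and (336,284). The basket at (220,175) is at the -y end, so the tallest jar goes on mat 1.

```bash
python3 - <<'E'
from h import *
from scipy import ndimage as nd
for n,lids,mats in [('scene',[(292,134),(316,158),(367,198),(411,204)],[(251,210),(278,234),(304,256),(336,284)]),
             ('side',[(370,157),(357,179),(360,236),(371,258)],[(288,188),(282,214),(276,240),(267,274)])]:
    s=dict(np.load(f'{n}0.npz')); W=cloud(s); hsv=cv2.cvtColor(s['pixels'],cv2.COLOR_BGR2HSV)
    for u,v in lids:
        P=W[v-14:v+15,u-14:u+15].reshape(-1,3); h=hsv[v-14:v+15,u-14:u+15].reshape(-1,3)
        P=P[(h[:,1]>90)&(h[:,2]>110)]; P=P[np.isfinite(P[:,2])]
        zt=np.percentile(P[:,2],90); top=P[abs(P[:,2]-zt)<5]
        c,r=cv2.minEnclosingCircle(np.float32(top[:,:2]))
        print(n,'lid',round(zt,1),np.round(c,1),round(r,1),top.mean(0).round(1),len(top))
    for u,v in mats: print(n,'mat hsv',hsv[v,u],W[v-2:v+3,u-2:u+3].reshape(-1,3).mean(0).round(1))
    m=(abs(W[...,2]-19)<8)&(hsv[...,1]>90)
    l,k=nd.label(m); b=l==np.bincount(l[m]).argmax()
    Y,X=np.where(b); w=onplane(s,np.c_[X,Y],18); print('board',cv2.minAreaRect(np.float32(w[:,:2])), hsv[b].mean(0))
    img=cv2.resize(s['pixels'][175:325,210:390],None,fx=4,fy=4) ; 
    if n=='scene': cv2.imwrite('pics/b.png',img)
E
```

```text
scene lid 121.2 [ 428.8 -229.4] 26.5 [ 428.1 -228.6  119. ] 132
scene lid 141.8 [455.4 -91.4] 25.2 [456.9 -90.2 140.3] 171
scene lid 102.5 [429.8  86.7] 24.9 [430.4  87.4 100.4] 194
scene lid 162.0 [401.9 211.4] 25.4 [401.7 212.  160.2] 233
scene mat hsv [ 14 123 141] [nan nan nan]
scene mat hsv [ 14 124 130] [657.8 -32.8  20.9]
scene mat hsv [ 14 122 140] [nan nan nan]
scene mat hsv [ 14 122 127] [648.4 188.3  21.1]
board ((658.9103393554688, 21.56793212890625), (124.63710021972656, 469.10919189453125), 2.4424211978912354) [ 12.76504212 137.47758724 126.24563779]
side lid 122.4 [ 428.7 -230.6] 26.9 [ 427.6 -227.9  120.7] 130
side lid 142.3 [457.9 -93.2] 26.9 [455.8 -91.  140.4] 172
side lid 158.9 [407.8 192.7] 13.0 [406.9 190.8 160.3] 31
side lid 161.7 [401.4 210.5] 26.0 [401.  211.7 160.2] 329
side mat hsv [ 15 151 174] [ 664.3 -151.6   21.3]
side mat hsv [ 15 151 162] [657.2 -32.8  21.6]
side mat hsv [ 15 147 168] [651.1  70.7  21.6]
side mat hsv [ 15 154 149] [647.1 187.8  21.1]
board ((655.2050170898438, 21.308624267578125), (121.62936401367188, 471.3706970214844), 2.3846065998077393) [ 14.01793468 167.45119879 157.67358882]
```

View pics/b.png

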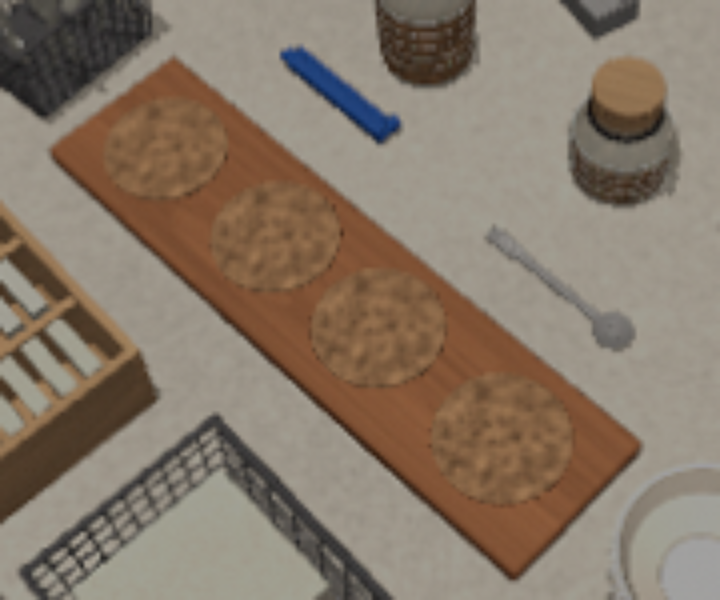

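```bash
python3 - <<'E'
from h import *
from scipy.spatial.transform import Rotation as R
for n,mats in [('scene',[(251,210),(278,234),(304,256),(336,284)]),('side',[(288,188),(282,214),(276,240),(267,274)])]:
    s=dict(np.load(f'{n}0.npz')); hsv=cv2.cvtColor(s['pixels'],cv2.COLOR_BGR2HSV)
    # metric top-down map of the mat plane, 1 px = 1 mm
    S=np.float32(cv2.cvtColor(s['pixels'],cv2.COLOR_BGR2LAB))
    a,b=S[...,1],S[...,2]
    for c in mats:
        u,v=c; 
        cork=[np.median(k[v-4:v+5,u-4:u+5]) for k in (a,b)]
        m=(a<cork[0]+4)&(a>cork[0]-5)
        m=np.uint8(m&(hsv[...,1]>85)); m=cv2.morphologyEx(cv2.medianBlur(m,3),cv2.MORPH_OPEN,np.ones((5,5),np.uint8))
        _,l=cv2.connectedComponents(m,connectivity=4)
        Y,X=np.where(l==l[v,u]); w=onplane(s,np.c_[X,Y],21)[:,:2]
        print(n,cork,w.mean(0).round(1),np.ptp(w,0).round(1),(2*np.sqrt(len(w)/np.pi)).round(1))
o=ctrl.get_obs(); M=R.from_rotvec(o['tool_rot']).as_matrix(); print(M.round(3),o['position'],o['grip_width'],o['t'])
E
```

```text
scene [np.float32(138.0), np.float32(150.0)] [ 665.6 -147.8] [90.8 91.9] 28.5
scene [np.float32(138.0), np.float32(150.0)] [656.2 -32.8] [89.7 92.4] 30.3
scene [np.float32(138.0), np.float32(150.0)] [652.8  71.7] [91.8 91.7] 32.3
scene [np.float32(138.0), np.float32(150.0)] [650.2 186.7] [91.7 92.7] 34.5
side [np.float32(141.0), np.float32(162.0)] [ 663.6 -147.4] [90.7 90.7] 24.0
side [np.float32(142.0), np.float32(162.0)] [654.8 -32.6] [91.2 92.7] 26.9
side [np.float32(141.0), np.float32(163.0)] [652.1  71.3] [90.2 92. ] 29.1
side [np.float32(142.0), np.float32(163.0)] [648.8 186.9] [91.3 91.2] 32.7
[[ 0.9    0.437 -0.   ]
 [ 0.437 -0.9    0.002]
 [ 0.    -0.002 -1.   ]] [ 239.99870213 -494.30049527  194.95504049] 85.15884077394117 0.1
```

Request:
carry_out(rows=[[100, [0.01, 0.018, 0.015], 3], [100, [0.03, 0.056, 0.025], 10], [100, [0.05, 0.093, 0.025], 18], [100, [0.07, 0.13, 0.025], 26], [100, [0.09, 0.168, 0.025], 34], [100, [0.11, 0.205, 0.025], 42], [100, [0.13, 0.242, 0.025], 50], [100, [0.145, 0.27, 0.025], 57]])

```text
t: 0.9
position: [385.6, -222.4, 220.5]
tool_rot: [-2.348, -2.086, -0.001]
contact_force: [0.5, -0.1, 0.5]
grip_width: 85.5
grasp_force: 0.0
```

Request:
carry_out(rows=[[100, [0.015, 0.027, 0], 3], [100, [0.03, 0.056, 0], 7], [100, [0.045, 0.083, 0], 7], [100, [0.057, 0.107, 0], 7], [100, [0.066, 0.124, 0], 7], [100, [0.07, 0.131, 0], 7], [100, [0.0715, 0.1325, 0], 7], [100, [0.0715, 0.1325, 0], 7]])

```text
t: 1.7
position: [456.5, -92.7, 220.5]
tool_rot: [-2.223, -2.219, 0.001]
contact_force: [0.2, -0.4, 0.2]
grip_width: 85.2
grasp_force: 0.0
```

```bash
python3 - <<'E'
from h import *
s=snap('wrist'); cv2.imwrite('pics/w1.png',s['pixels']); print(s['T'].round(2).tolist())
o=ctrl.get_obs(); print(o['position'],o['tool_rot'],o['t'],o['qpos'])
W=cloud(s); hsv=cv2.cvtColor(s['pixels'],cv2.COLOR_BGR2HSV)
m=(abs(W[...,2]-140)<6)&(hsv[...,1]>60)
print(m.sum(), W[m].mean(0) if m.any() else '', cv2.minEnclosingCircle(np.float32(W[m][:,:2])))
E
```

```text
[[1.0, 0.0, -0.0, 457.7], [-0.0, 0.97, 0.26, -26.89], [0.0, -0.26, 0.97, 397.51], [0.0, 0.0, 0.0, 1.0]]
[456.36924338 -92.96649204 220.56117987] [-2.22402959e+00 -2.21862841e+00  8.15568397e-04] 1.75 [-4.40787256e-01  8.82577254e-02  1.68265111e+00 -4.44235793e-04
  1.37100719e+00 -4.38267516e-01]
2389 [456.97443719 -91.13672539 138.65966329] ((457.1338195800781, -91.8113021850586), 25.66710662841797)
```

View pics/w1.png

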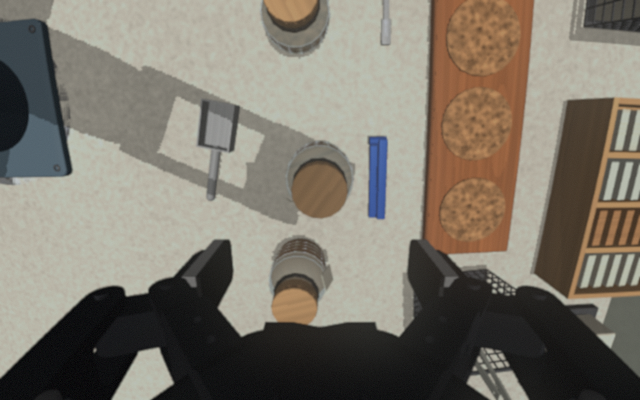

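The wrist view shows the 140 jar's lid at (320,188), between the fingers, which is a good alignment. Next I descend and grip.

Request:
carry_out(rows=[[100, [0.0005, 0.0005, -0.02], 0], [100, [0.0005, 0.0005, -0.05], 0], [100, [0.0005, 0.0005, -0.08], 0], [100, [0.0005, 0.0005, -0.1], 0], [100, [0.0005, 0.0005, -0.107], 0], [100, [0.0005, 0.0005, -0.107], 0], [60, [0.0005, 0.0005, -0.107], 0], [50, [0.0005, 0.0005, -0.107], 0]])

```text
t: 2.55
position: [458.0, -92.5, 115.0]
tool_rot: [2.222, 2.217, 0.001]
contact_force: [0.4, 0.5, 0.6]
grip_width: 58.8
grasp_force: 0.0
```

Request:
carry_out(rows=[[20, [0, 0, 0], 0], [0, [0, 0, 0], 0], [0, [0, 0, 0], 0], [0, [0, 0, 0], 0], [0, [0, 0, 0], 0], [0, [0, 0, 0], 0]])

```text
t: 3.15
position: [457.1, -91.8, 113.7]
tool_rot: [-2.224, -2.219, 0.0]
contact_force: [-0.1, 0.2, 0.3]
grip_width: 0.2
grasp_force: 0.0
```

```bash
python3 - <<'E'
from h import *
s=snap('side'); cv2.imwrite('pics/s1.png',cv2.resize(s['pixels'][90:290,240:500],None,fx=3,fy=3))
E
```

```text
(no output)
```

View pics/s1.png

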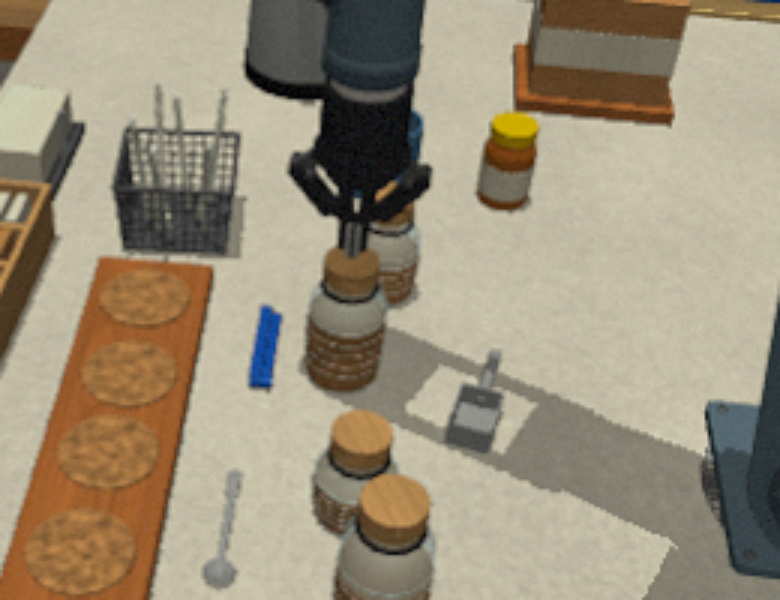

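The fingers closed on nothing (width 0.2). In the picture the closed tips are just behind or above the lid at (350,235). I'll measure where the tips and lid really are.

```bash
python3 - <<'E'
from h import *
from scipy.spatial.transform import Rotation as R
o=ctrl.get_obs(); print(o['position'],o['tool_rot'],o['grip_width'],o['qpos'])
for n in ['side','scene','wrist']:
    s=snap(n); W=cloud(s); hsv=cv2.cvtColor(s['pixels'],cv2.COLOR_BGR2HSV)
    near=(np.hypot(W[...,0]-457,W[...,1]+92)<75)&(W[...,2]>105)
    dark=near&(hsv[...,2]<75)&(W[...,2]<175); lid=near&(hsv[...,1]>80)&(hsv[...,2]>85)&(W[...,2]<150)
    P=W[dark]; 
    for lo in range(105,175,10):
        q=P[(P[:,2]>=lo)&(P[:,2]<lo+10)]
        if len(q): print(n,'dark',lo,len(q),q.min(0).round(),q.max(0).round())
    q=W[lid]; print(n,'lid',len(q),q.mean(0).round(1),q.max(0).round(1),q.min(0).round(1))
    if n=='wrist': cv2.imwrite('pics/w2.png',s['pixels'])
E
```

```text
[457.1125033  -91.77086412 113.67099827] [-2.22354318e+00 -2.21914860e+00  5.94652422e-05] 0.07506497780933986 [-4.38081791e-01  1.85103936e-01  1.84704567e+00  1.11944578e-05
  1.10958158e+00 -4.36108433e-01]
side dark 105 36 [ 430. -101.  105.] [481. -65. 115.]
side dark 115 3 [477. -82. 115.] [478. -78. 123.]
side dark 125 3 [475. -79. 127.] [478. -77. 133.]
side dark 135 1 [ 446. -106.  142.] [ 446. -106.  142.]
side dark 145 2 [456. -86. 152.] [459. -83. 152.]
side dark 155 15 [446. -89. 156.] [467. -78. 165.]
side dark 165 25 [446. -90. 165.] [468. -79. 175.]
side lid 210 [454.4 -81.8 136. ] [480.  -65.  143.4] [ 432.5 -116.2  113.1]
scene dark 105 36 [ 434. -108.  106.] [483. -66. 115.]
scene dark 115 9 [ 442. -103.  121.] [481. -71. 125.]
scene dark 125 26 [ 443. -103.  125.] [481. -66. 135.]
scene dark 135 3 [449. -97. 135.] [474. -73. 142.]
scene dark 145 4 [454. -93. 154.] [466. -80. 155.]
scene dark 155 19 [443. -97. 157.] [470. -79. 164.]
scene dark 165 27 [441. -97. 165.] [472. -78. 174.]
scene lid 140 [460.7 -86.2 139.9] [481.2 -66.4 143.8] [ 432.7 -116.5  132.2]
wrist dark 105 403 [432. -89. 108.] [483. -65. 113.]
wrist dark 115 50 [434. -83. 118.] [481. -67. 125.]
wrist dark 125 5 [434. -80. 125.] [438. -75. 128.]
wrist dark 145 9 [456. -81. 153.] [460. -80. 155.]
wrist dark 155 284 [445. -85. 155.] [472. -80. 165.]
wrist dark 165 390 [445. -85. 165.] [472. -79. 175.]
wrist lid 3661 [456.3 -81.3 138. ] [481.6 -66.4 140.9] [ 432.  -107.2  122.8]
```

View pics/w2.png

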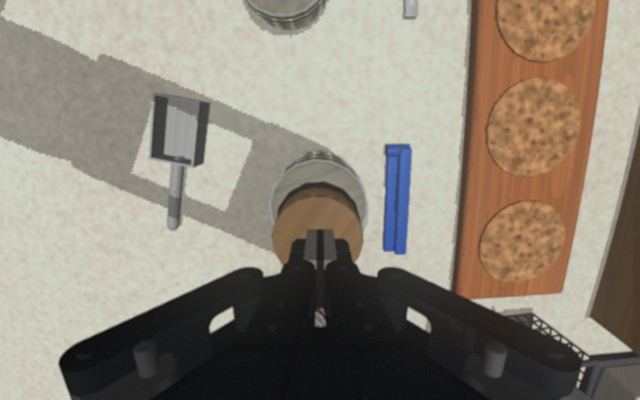

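The wrist view shows the closed tips at (320,235), above the lid. Depth puts the tips at z≈153 while the TCP reads 113.7, so the real fingers end about 40 mm higher than reported. Sideways alignment is good. I'll reopen and go 40 mm lower.

Request:
carry_out(rows=[[100, [0, 0, 0], 0], [100, [0, 0, 0], 0], [100, [0, 0, 0], 0], [100, [0, 0, 0], 0], [100, [0, 0, 0], 0], [100, [0, 0, 0], 0], [100, [0, 0, 0], 0]])

```text
t: 4.05
position: [457.1, -91.8, 113.7]
tool_rot: [2.224, 2.219, 0.0]
contact_force: [0.3, 0.5, 0.6]
grip_width: 85.6
grasp_force: 0.0
```

Request:
carry_out(rows=[[100, [0, 0, -0.01], 0], [100, [0, 0, -0.022], 0], [100, [0, 0, -0.032], 0], [100, [0, 0, -0.038], 0], [100, [0, 0, -0.04], 0], [100, [0, 0, -0.04], 0], [80, [0, 0, -0.04], 0], [72, [0, 0, -0.04], 0]])

```text
t: 4.85
position: [457.5, -92.0, 74.1]
tool_rot: [2.223, 2.219, 0.0]
contact_force: [0.2, -0.4, 0.9]
grip_width: 61.5
grasp_force: 0.0
```

Request:
carry_out(rows=[[66, [0, 0, 0], 0], [60, [0, 0, 0], 0], [52, [0, 0, 0], 0], [40, [0, 0, 0], 0], [20, [0, 0, 0], 0], [0, [0, 0, 0], 0], [0, [0, 0, 0], 0]])

```text
t: 5.55
position: [457.2, -92.0, 74.4]
tool_rot: [2.223, 2.219, -0.0]
contact_force: [-1.3, 0.3, 5.8]
grip_width: 50.3
grasp_force: 61.4
```

```bash
python3 - <<'E'
from h import *
s=snap('side'); cv2.imwrite('pics/s2.png',cv2.resize(s['pixels'][90:290,240:500],None,fx=3,fy=3))
E
```

```text
(no output)
```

View pics/s2.png

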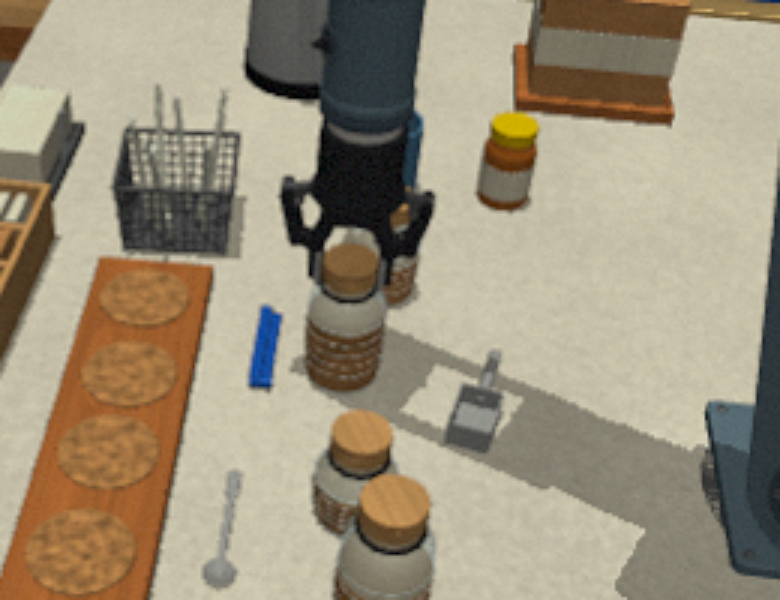

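The fingers hold the lid at (350,262) with a firm grip (50.3 mm, 61 N). I'll lift and carry it to mat 2.

Request:
carry_out(rows=[[0, [0, 0, 0.006], 0], [0, [0, 0, 0.02], 0], [0, [0, 0, 0.04], 0], [0, [0, 0, 0.055], 0], [0, [0.01, 0.003, 0.065], 0], [0, [0.03, 0.009, 0.07], 0], [0, [0.055, 0.0165, 0.07], 0], [0, [0.08, 0.024, 0.07], 0]])

```text
t: 6.4
position: [537.7, -67.5, 143.9]
tool_rot: [-2.224, -2.219, -0.0]
contact_force: [0.3, -0.5, -2.4]
grip_width: 50.4
grasp_force: 63.1
```

Request:
carry_out(rows=[[0, [0.03, 0.009, 0], 0], [0, [0.06, 0.018, 0], 0], [0, [0.085, 0.025, 0], 0], [0, [0.105, 0.031, 0], 0], [0, [0.1155, 0.0345, 0], 0], [0, [0.1185, 0.035, -0.005], 0], [0, [0.1185, 0.035, -0.015], 0], [0, [0.1185, 0.035, -0.025], 0]])

```text
t: 7.2
position: [654.4, -33.0, 117.6]
tool_rot: [-2.223, -2.218, 0.002]
contact_force: [-0.6, -0.0, -2.6]
grip_width: 50.5
grasp_force: 63.3
```

```bash
python3 - <<'E'
from h import *
o=ctrl.get_obs(); print(o['position'],o['contact_force'],o['grip_width'],o['qpos'][0]-o['qpos'][5])
s=snap('side'); W=cloud(s); cv2.imwrite('pics/s3.png',cv2.resize(s['pixels'][90:290,200:460],None,fx=3,fy=3))
E
```

```text
[654.40311224 -33.00762187 117.62091812] [-0.59062143 -0.0370726  -2.61126554] 50.46316452750766 -0.00233497958104828
```

View pics/s3.png

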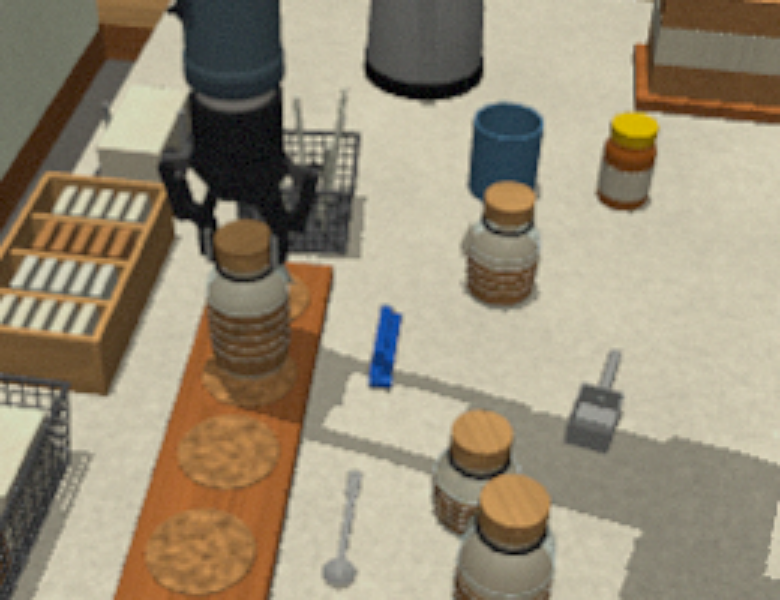

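The jar hangs upright over mat 2 at (245,330). I'll lower it gently.

Request:
carry_out(rows=[[0, [0.0005, 0, -0.005], 0], [0, [0.001, 0, -0.012], 0], [0, [0.001, 0, -0.017], 0], [0, [0.001, 0, -0.02], 0], [0, [0.001, 0, -0.0215], 0], [0, [0.001, 0, -0.0225], 0], [0, [0.001, 0, -0.0235], 0], [0, [0.001, 0, -0.0235], 0]])

```text
t: 8.05
position: [656.9, -32.8, 95.5]
tool_rot: [2.223, 2.219, 0.001]
contact_force: [-0.1, -0.3, -2.6]
grip_width: 50.3
grasp_force: 63.5
```

Request:
carry_out(rows=[[0, [-0.0005, 0, -0.0005], 0], [0, [-0.0005, 0, -0.001], 0], [0, [-0.0005, 0, -0.0015], 0], [0, [-0.0005, 0, -0.0015], 0]])

```text
t: 8.45
position: [656.8, -32.9, 95.4]
tool_rot: [2.222, 2.218, 0.002]
contact_force: [-1.8, -0.3, 6.4]
grip_width: 50.4
grasp_force: 64.0
```

Contact is felt, so I release and rise.

Request:
carry_out(rows=[[62, [0, 0, 0], 0], [66, [0, 0, 0], 0], [72, [0, 0, 0], 0], [82, [0, 0, 0], 0], [100, [0, 0, 0], 0], [100, [0, 0, 0], 0], [100, [0, 0, 0.0], 0], [100, [0, 0, 0.01], 0]])

```text
t: 9.25
position: [655.0, -32.5, 102.4]
tool_rot: [-2.222, -2.217, 0.003]
contact_force: [-0.7, -0.5, -0.0]
grip_width: 85.5
grasp_force: 0.0
```

Request:
carry_out(rows=[[100, [0, 0, 0.02], 0], [100, [0, 0, 0.05], 0], [100, [0, 0, 0.08], 0], [100, [-0.02, -0.018, 0.09], 0], [100, [-0.05, -0.045, 0.09], 0], [100, [-0.08, -0.07, 0.09], 0], [100, [-0.11, -0.098, 0.09], 0], [100, [-0.14, -0.123, 0.09], 0]])

```text
t: 10.05
position: [515.1, -156.9, 194.7]
tool_rot: [2.222, 2.218, 0.0]
contact_force: [0.5, -0.6, -0.0]
grip_width: 85.5
grasp_force: 0.0
```

```bash
cat >> h.py <<'E'
def lids(n='wrist',hs=(100,120,140,160),add=0):
    s=snap(n); W=cloud(s); hsv=cv2.cvtColor(s['pixels'],cv2.COLOR_BGR2HSV)
    m=np.uint8((W[...,2]>92)&(hsv[...,1]>70)&(hsv[...,2]>60)&(hsv[...,0]<22)&(W[...,0]>350)&(W[...,0]<720)&(abs(W[...,1]-20)<310))
    k,l,st,_=cv2.connectedComponentsWithStats(m)
    for i in range(1,k):
        if st[i,4]<60: continue
        P=W[l==i]; z=np.percentile(P[:,2],85); T=P[abs(P[:,2]-z)<5]; c,r=cv2.minEnclosingCircle(np.float32(T[:,:2]))
        print(n,'z',z.round(1),'c',np.round(c,1),'r',round(r,1),len(T))
    o=ctrl.get_obs(); print(o['position'].round(1) if hasattr(o['position'],'round') else o['position'],o['t'])
    return s
E
python3 - <<'E'
from h import *
lids('side'); lids('scene'); lids()
E
```

```text
side z 518.4 c [ 478.2 -153.4] r 8.0 7
side z 121.8 c [ 427.4 -232.2] r 27.8 138
side z 162.3 c [654.7 -34.2] r 26.4 187
side z 101.8 c [430.3  85.6] r 26.1 245
side z 161.1 c [400.3 210.7] r 26.6 340
[ 511.  -160.   194.6] 10.1
scene z 119.9 c [ 428.  -227.8] r 26.3 156
scene z 101.6 c [429.8  86.4] r 25.7 210
scene z 162.1 c [655.4 -32.5] r 25.6 256
scene z 161.2 c [401.  212.2] r 25.7 249
[ 513.3 -158.4  194.8] 10.15
wrist z 160.6 c [656.7 -34. ] r 26.6 4240
wrist z 96.5 c [624.9 -35.2] r 18.9 111
wrist z 119.2 c [ 430.5 -229.8] r 25.2 1016
[ 515.2 -157.2  194.9] 10.2
```

Request:
carry_out(rows=[[100, [-0.02, -0.017, 0], 0], [100, [-0.045, -0.038, 0], 0], [100, [-0.068, -0.057, 0], 0], [100, [-0.082, -0.07, 0], 0], [100, [-0.0875, -0.074, -0.01], 0], [100, [-0.0875, -0.074, -0.035], 0], [100, [-0.0875, -0.074, -0.06], 0], [100, [-0.0875, -0.074, -0.08], 0]])

```text
t: 11.0
position: [429.3, -228.6, 112.1]
tool_rot: [-2.222, -2.219, -0.001]
contact_force: [-0.1, -0.1, 0.4]
grip_width: 85.4
grasp_force: 0.0
```

```bash
python3 - <<'E'
from h import *
s=lids()
E
```

```text
wrist z 119.3 c [ 428.6 -229. ] r 25.2 4759
[ 427.6 -227.2  109.1] 11.05
```

Aligned. I'll descend the remaining 60 mm and grip.

Request:
carry_out(rows=[[100, [0, 0, -0.015], 0], [100, [0, 0, -0.035], 0], [100, [0, 0, -0.05], 0], [100, [0, 0, -0.058], 0], [100, [0, 0, -0.06], 0], [100, [0, 0, -0.06], 0], [80, [0, 0, -0.06], 0], [72, [0, 0, -0.06], 0]])

```text
t: 11.85
position: [429.2, -230.1, 54.5]
tool_rot: [2.223, 2.218, 0.0]
contact_force: [-0.1, -0.1, -0.9]
grip_width: 62.1
grasp_force: 0.0
```

Request:
carry_out(rows=[[66, [0, 0, 0], 0], [60, [0, 0, 0], 0], [52, [0, 0, 0], 0], [40, [0, 0, 0], 0], [20, [0, 0, 0], 0], [0, [0, 0, 0], 0], [0, [0, 0, 0], 0]])

```text
t: 12.55
position: [428.6, -230.2, 54.5]
tool_rot: [2.223, 2.219, -0.0]
contact_force: [-3.0, 0.3, 4.8]
grip_width: 50.8
grasp_force: 61.2
```

Request:
carry_out(rows=[[0, [0, 0, 0.006], 0], [0, [0, 0, 0.02], 0], [0, [0, 0, 0.04], 0], [0, [0.003, 0.008, 0.06], 0], [0, [0.009, 0.026, 0.075], 0], [0, [0.019, 0.055, 0.08], 0], [0, [0.03, 0.09, 0.08], 0], [0, [0.042, 0.125, 0.08], 0]])

```text
t: 13.35
position: [470.5, -103.6, 133.8]
tool_rot: [-2.225, -2.218, -0.0]
contact_force: [0.9, -0.3, -3.5]
grip_width: 50.5
grasp_force: 63.2
```

Request:
carry_out(rows=[[0, [0.012, 0.035, 0], 0], [0, [0.024, 0.07, 0], 0], [0, [0.036, 0.105, 0], 0], [0, [0.05, 0.135, 0], 0], [0, [0.072, 0.158, 0], 0], [0, [0.098, 0.17, 0], 0], [0, [0.125, 0.176, 0], 0], [0, [0.148, 0.176, 0], 0]])

```text
t: 14.15
position: [619.2, 72.8, 133.1]
tool_rot: [-2.221, -2.22, 0.001]
contact_force: [0.3, -0.0, -4.3]
grip_width: 50.2
grasp_force: 63.3
```

Request:
carry_out(rows=[[0, [0.018, 0, -0.005], 0], [0, [0.029, 0, -0.015], 0], [0, [0.034, 0, -0.03], 0], [0, [0.034, 0, -0.043], 0], [0, [0.034, 0, -0.051], 0], [0, [0.034, 0, -0.055], 0], [0, [0.034, 0, -0.057], 0], [0, [0.034, 0, -0.0575], 0]])

```text
t: 14.95
position: [652.6, 71.2, 76.5]
tool_rot: [2.223, 2.219, 0.0]
contact_force: [-0.2, -0.3, -3.2]
grip_width: 50.4
grasp_force: 63.3
```

Request:
carry_out(rows=[[0, [0, 0, -0.0005], 0], [0, [0, 0, -0.001], 0], [0, [0, 0, -0.0015], 0], [0, [0, 0, -0.002], 0], [0, [0, 0, -0.0022], 0], [0, [0, 0, -0.0022], 0]])

```text
t: 15.55
position: [653.0, 71.2, 75.6]
tool_rot: [2.223, 2.219, 0.002]
contact_force: [-2.3, 0.4, 5.4]
grip_width: 50.5
grasp_force: 63.9
```

Request:
carry_out(rows=[[62, [0, 0, 0], 0], [66, [0, 0, 0], 0], [72, [0, 0, 0], 0], [82, [0, 0, 0], 0], [100, [0, 0, 0], 0], [100, [0, 0, 0], 0], [100, [0, 0, 0.01], 0], [100, [0, 0, 0.03], 0]])

```text
t: 16.35
position: [651.4, 71.2, 103.0]
tool_rot: [-2.222, -2.217, 0.004]
contact_force: [0.2, 0.3, -0.0]
grip_width: 85.1
grasp_force: 0.0
```

Request:
carry_out(rows=[[100, [0, 0, 0.03], 0], [100, [-0.01, 0, 0.06], 0], [100, [-0.035, 0.003, 0.07], 0], [100, [-0.07, 0.005, 0.07], 0], [100, [-0.11, 0.008, 0.07], 0], [100, [-0.15, 0.011, 0.07], 0], [100, [-0.185, 0.013, 0.07], 0], [100, [-0.21, 0.0155, 0.06], 0]])

```text
t: 17.15
position: [441.5, 86.9, 165.8]
tool_rot: [2.222, 2.218, 0.003]
contact_force: [0.3, 0.3, -0.4]
grip_width: 85.8
grasp_force: 0.0
```

Request:
carry_out(rows=[[100, [-0.01, 0, -0.02], 0], [100, [-0.0126, 0, -0.045], 0], [100, [-0.0126, 0, -0.065], 0], [100, [-0.0126, 0, -0.07], 0], [100, [-0.0126, 0, -0.07], 0]])

```text
t: 17.65
position: [430.0, 86.7, 94.2]
tool_rot: [-2.223, -2.219, 0.001]
contact_force: [0.6, 0.0, -0.3]
grip_width: 85.7
grasp_force: 0.0
```

```bash
python3 - <<'E'
from h import *
s=lids(); lids('scene')
E
```

```text
wrist z 159.1 c [402.1 193.2] r 18.2 1879
wrist z 99.3 c [430.5  86. ] r 25.7 4841
wrist z 97.4 c [6.539e+02 3.000e-01] r 15.4 163
[430.7  86.7  94.8] 17.7
scene z 101.8 c [429.7  85.8] r 26.1 197
scene z 161.3 c [400.6 210.4] r 26.2 250
scene z 162.3 c [654.5 -32.2] r 26.1 255
scene z 142.6 c [651.6  72. ] r 26.2 292
[431.1  86.6  95.1] 17.75
```

Request:
carry_out(rows=[[100, [0, -0.0005, -0.015], 0], [100, [0, -0.0005, -0.035], 0], [100, [0, -0.0005, -0.05], 0], [100, [0, -0.0005, -0.058], 0], [100, [0, -0.0005, -0.06], 0], [100, [0, -0.0005, -0.06], 0], [80, [0, -0.0005, -0.06], 0], [72, [0, -0.0005, -0.06], 0]])

```text
t: 18.55
position: [430.7, 86.2, 34.7]
tool_rot: [2.223, 2.218, 0.002]
contact_force: [0.7, -0.2, -0.5]
grip_width: 61.6
grasp_force: 0.0
```

Request:
carry_out(rows=[[66, [0, 0, 0], 0], [60, [0, 0, 0], 0], [52, [0, 0, 0], 0], [40, [0, 0, 0], 0], [20, [0, 0, 0], 0], [0, [0, 0, 0], 0], [0, [0, 0, 0], 0]])

```text
t: 19.25
position: [430.1, 86.2, 34.7]
tool_rot: [2.223, 2.219, 0.0]
contact_force: [-3.4, -0.6, 7.5]
grip_width: 50.5
grasp_force: 60.9
```

Request:
carry_out(rows=[[0, [0, 0, 0.006], 0], [0, [0, 0, 0.02], 0], [0, [0.003, 0.001, 0.04], 0], [0, [0.012, 0.005, 0.058], 0], [0, [0.03, 0.014, 0.068], 0], [0, [0.055, 0.025, 0.07], 0], [0, [0.085, 0.039, 0.07], 0], [0, [0.115, 0.053, 0.07], 0]])

```text
t: 20.05
position: [545.7, 139.7, 104.0]
tool_rot: [-2.224, -2.219, 0.001]
contact_force: [1.2, -0.2, -3.1]
grip_width: 50.6
grasp_force: 63.2
```

Request:
carry_out(rows=[[0, [0.03, 0.014, 0], 0], [0, [0.06, 0.028, 0], 0], [0, [0.083, 0.038, 0], 0], [0, [0.098, 0.045, -0.003], 0], [0, [0.1045, 0.0477, -0.01], 0], [0, [0.1045, 0.0477, -0.02], 0], [0, [0.1045, 0.0477, -0.032], 0], [0, [0.1045, 0.0477, -0.04], 0]])

```text
t: 20.85
position: [647.5, 186.4, 62.0]
tool_rot: [-2.222, -2.218, 0.004]
contact_force: [-0.2, -0.5, -3.4]
grip_width: 50.3
grasp_force: 63.3
```

Request:
carry_out(rows=[[0, [0, 0, -0.003], 0], [0, [0, 0, -0.005], 0], [0, [0, 0, -0.0065], 0], [0, [0, 0, -0.0075], 0], [0, [0, 0, -0.0085], 0], [0, [0, 0, -0.009], 0], [0, [0, 0, -0.0095], 0], [0, [0, 0, -0.0095], 0]])

```text
t: 21.65
position: [649.9, 187.0, 55.8]
tool_rot: [2.223, 2.219, 0.002]
contact_force: [-2.9, 0.4, 6.1]
grip_width: 50.5
grasp_force: 63.8
```

Request:
carry_out(rows=[[62, [0, 0, 0], 0], [66, [0, 0, 0], 0], [72, [0, 0, 0], 0], [82, [0, 0, 0], 0], [100, [0, 0, 0], 0], [100, [0, 0, 0], 0], [100, [0, 0, 0.01], 0], [100, [0, 0, 0.03], 0]])

```text
t: 22.45
position: [648.2, 186.7, 83.4]
tool_rot: [-2.222, -2.218, 0.005]
contact_force: [0.5, -0.7, -0.3]
grip_width: 85.3
grasp_force: 0.0
```

Request:
carry_out(rows=[[100, [0, 0, 0.04], 0], [100, [-0.01, 0.001, 0.08], 0], [100, [-0.035, 0.003, 0.1], 0], [100, [-0.07, 0.007, 0.105], 0], [100, [-0.11, 0.011, 0.105], 0], [100, [-0.15, 0.015, 0.105], 0], [100, [-0.185, 0.018, 0.105], 0], [100, [-0.22, 0.022, 0.105], 0]])

```text
t: 23.25
position: [428.2, 208.9, 190.4]
tool_rot: [2.223, 2.219, 0.002]
contact_force: [-0.3, -0.7, -0.6]
grip_width: 85.5
grasp_force: 0.0
```

Request:
carry_out(rows=[[100, [-0.02, 0.0015, 0], 0], [100, [-0.0288, 0.0022, -0.01], 0], [100, [-0.0288, 0.0022, -0.025], 0], [100, [-0.0288, 0.0022, -0.036], 0], [100, [-0.0288, 0.0022, -0.036], 0]])

```text
t: 23.75
position: [399.9, 210.8, 152.7]
tool_rot: [-2.223, -2.218, 0.003]
contact_force: [0.2, 0.2, 0.0]
grip_width: 85.3
grasp_force: 0.0
```

```bash
python3 - <<'E'
from h import *
s=lids(); lids('scene')
E
```

```text
wrist z 159.3 c [402.1 211.3] r 25.9 4925
wrist z 120.5 c [648.9 186.6] r 26.1 2303
wrist z 140.5 c [662.1  81.5] r 23.2 414
[400.6 211.  153.4] 23.8
scene z 162.3 c [655.1 -31.7] r 26.1 256
scene z 161.4 c [401.7 212.6] r 24.9 188
scene z 142.3 c [652.2  70.9] r 26.6 289
scene z 122.2 c [648.7 186.4] r 26.4 331
[401.1 211.1 153.8] 23.85
```

Request:
carry_out(rows=[[100, [0.0007, 0.0005, -0.015], 0], [100, [0.0007, 0.0005, -0.035], 0], [100, [0.0007, 0.0005, -0.05], 0], [100, [0.0007, 0.0005, -0.058], 0], [100, [0.0007, 0.0005, -0.0597], 0], [100, [0.0007, 0.0005, -0.0597], 0], [80, [0.0007, 0.0005, -0.0597], 0], [72, [0.0007, 0.0005, -0.0597], 0]])

```text
t: 24.65
position: [402.1, 211.7, 94.5]
tool_rot: [2.223, 2.219, 0.002]
contact_force: [-0.6, 0.1, 0.0]
grip_width: 61.7
grasp_force: 0.0
```

Request:
carry_out(rows=[[66, [0, 0, 0], 0], [60, [0, 0, 0], 0], [52, [0, 0, 0], 0], [40, [0, 0, 0], 0], [20, [0, 0, 0], 0], [0, [0, 0, 0], 0], [0, [0, 0, 0], 0]])

```text
t: 25.35
position: [401.6, 211.7, 94.6]
tool_rot: [2.223, 2.219, 0.001]
contact_force: [-2.6, -0.5, 6.3]
grip_width: 50.7
grasp_force: 61.3
```

Request:
carry_out(rows=[[0, [0, 0, 0.006], 0], [0, [0, 0, 0.02], 0], [0, [0, 0, 0.04], 0], [0, [0.002, -0.008, 0.06], 0], [0, [0.006, -0.024, 0.068], 0], [0, [0.013, -0.05, 0.07], 0], [0, [0.021, -0.08, 0.07], 0], [0, [0.03, -0.115, 0.07], 0]])

```text
t: 26.15
position: [430.8, 96.1, 163.5]
tool_rot: [-2.221, -2.22, 0.001]
contact_force: [1.0, 0.8, -5.9]
grip_width: 50.4
grasp_force: 63.7
```

Request:
carry_out(rows=[[0, [0.009, -0.035, 0], 0], [0, [0.018, -0.07, 0], 0], [0, [0.027, -0.105, 0], 0], [0, [0.036, -0.14, 0], 0], [0, [0.045, -0.175, 0], 0], [0, [0.054, -0.205, 0], 0], [0, [0.065, -0.228, 0], 0], [0, [0.08, -0.24, 0], 0]])

```text
t: 26.95
position: [510.7, -145.5, 163.0]
tool_rot: [-2.225, -2.216, 0.002]
contact_force: [-0.6, 0.3, -5.8]
grip_width: 50.6
grasp_force: 63.6
```

Request:
carry_out(rows=[[0, [0.022, -0.0042, 0], 0], [0, [0.05, -0.0042, 0], 0], [0, [0.08, -0.0042, 0], 0], [0, [0.11, -0.0042, 0], 0], [0, [0.135, -0.0042, 0], 0], [0, [0.149, -0.0042, 0], 0], [0, [0.1531, -0.0042, -0.004], 0], [0, [0.1531, -0.0042, -0.012], 0]])

```text
t: 27.75
position: [664.4, -147.5, 150.8]
tool_rot: [-2.223, -2.219, 0.001]
contact_force: [-0.7, -0.3, -5.7]
grip_width: 50.2
grasp_force: 64.2
```

Request:
carry_out(rows=[[0, [0, 0, -0.012], 0], [0, [0, 0, -0.022], 0], [0, [0, 0, -0.029], 0], [0, [0, 0, -0.033], 0], [0, [0, 0, -0.035], 0], [0, [0, 0, -0.036], 0], [0, [0, 0, -0.0365], 0], [0, [0, 0, -0.0365], 0]])

```text
t: 28.55
position: [664.8, -147.7, 115.8]
tool_rot: [2.223, 2.219, 0.001]
contact_force: [0.3, 0.4, -4.5]
grip_width: 50.4
grasp_force: 64.2
```

Request:
carry_out(rows=[[0, [0, 0, -0.0005], 0], [0, [0, 0, -0.001], 0], [0, [0, 0, -0.0013], 0], [0, [0, 0, -0.0016], 0], [0, [0, 0, -0.0016], 0]])

```text
t: 29.05
position: [664.9, -147.9, 115.7]
tool_rot: [2.222, 2.218, 0.001]
contact_force: [-4.5, 0.8, 6.6]
grip_width: 50.1
grasp_force: 65.3
```

Request:
carry_out(rows=[[62, [0, 0, 0], 0], [66, [0, 0, 0], 0], [72, [0, 0, 0], 0], [82, [0, 0, 0], 0], [100, [0, 0, 0], 0], [100, [0, 0, 0], 0], [100, [0, 0, 0.01], 0], [100, [0, 0, 0.03], 0]])

```text
t: 29.85
position: [663.4, -147.2, 142.6]
tool_rot: [-2.221, -2.217, 0.002]
contact_force: [0.4, 0.8, 0.9]
grip_width: 85.2
grasp_force: 0.0
```

Request:
carry_out(rows=[[100, [0, 0, 0.03], 0], [100, [0, 0, 0.06], 0], [100, [-0.02, 0, 0.08], 0], [100, [-0.05, 0, 0.08], 0], [100, [-0.09, 0, 0.08], 0], [100, [-0.13, 0, 0.08], 0], [100, [-0.15, 0, 0.08], 0], [100, [-0.15, 0, 0.08], 0]])

```text
t: 30.65
position: [512.6, -147.5, 225.2]
tool_rot: [2.224, 2.217, -0.0]
contact_force: [0.6, 0.4, -0.0]
grip_width: 85.2
grasp_force: 0.0
```

```bash
python3 - <<'E'
from h import *
s=lids('scene'); cv2.imwrite('pics/end.png',s['pixels']); lids('side')
E
```

```text
scene z 182.3 c [ 664.6 -148. ] r 25.6 226
scene z 104.5 c [ 672.7 -132.9] r 32.2 39
scene z 162.3 c [654.2 -32.1] r 25.8 257
scene z 142.2 c [651.3  70.9] r 26.7 293
scene z 122.5 c [648.7 187. ] r 26.2 333
[ 514.3 -147.8  225.2] 30.7
side z 182.4 c [ 664.  -149.4] r 26.4 155
side z 161.9 c [656.3 -35. ] r 26.9 194
side z 142.1 c [652.2  69.5] r 26.4 236
side z 122.2 c [648.5 186.1] r 26.1 285
[ 515.3 -147.9  224.9] 30.75
```

View pics/end.png

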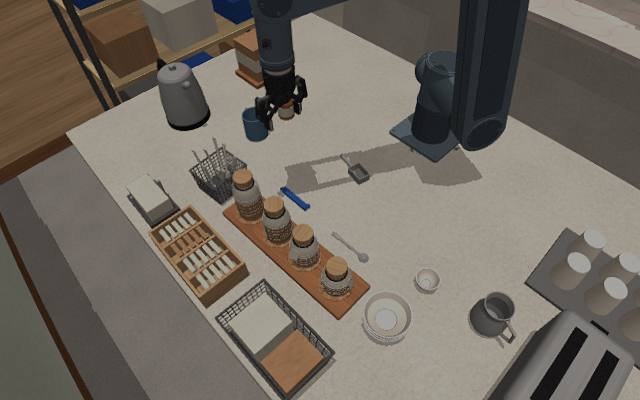

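All four jars stand upright on their mats, lids at (243,177), (274,205), (303,233) and (337,265). They step down in height away from the basket, each within about 2 mm of its mat centre, and the gripper is clear.

```bash
python3 -c "
from rig import ctrl
print(ctrl.hand_in())"
```

```text
the job is handed in; nothing more can be done
None
```

The four jars stand upright on their mats in height order, tallest at the cutlery-basket end, each measured within about 2 mm of its mat's centre; the job is handed in at about 31 s of the 128 s, but no verdict came back.

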